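# Put the right lids back on the four canisters

## Task

After washing up, the lids of the four stoneware canisters were put back on the wrong ones. Put every lid back, fully seated, on the canister of its own colour; the cork trivet is free for laying a lid aside meanwhile. Do not drop the lids, and leave the canisters and the tea mug standing where they are.

Things in the scene. Friction and masses are not known exactly. Their poses are not given: they have to be found in the camera images.
- blue_knob (a point): grip point of the blue lid, on the axis of its upright wooden knob (27 mm thick, 32 mm tall), 10 mm below the knob's top and 22 mm above the blue cover (86 mm across, 8.5 mm thick); z up. Under the cover a tapering clay-coloured plug (68 mm across, 58 mm at its underside, 13.5 mm deep); the plug's underside is 44 mm below this point. 0.15 kg. Starts on a canister of another colour
- yellow_knob (a point): grip point of the yellow lid, on the axis of its upright wooden knob (27 mm thick, 32 mm tall), 10 mm below the knob's top and 22 mm above the yellow cover (86 mm across, 8.5 mm thick); z up. Under the cover a tapering clay-coloured plug (68 mm across, 58 mm at its underside, 13.5 mm deep); the plug's underside is 44 mm below this point. 0.15 kg. Starts on a canister of another colour
- red_knob (a point): grip point of the red lid, on the axis of its upright wooden knob (27 mm thick, 32 mm tall), 10 mm below the knob's top and 22 mm above the red cover (86 mm across, 8.5 mm thick); z up. Under the cover a tapering clay-coloured plug (68 mm across, 58 mm at its underside, 13.5 mm deep); the plug's underside is 44 mm below this point. 0.15 kg. Starts on a canister of another colour
- green_knob (a point): grip point of the green lid, on the axis of its upright wooden knob (27 mm thick, 32 mm tall), 10 mm below the knob's top and 22 mm above the green cover (86 mm across, 8.5 mm thick); z up. Under the cover a tapering clay-coloured plug (68 mm across, 58 mm at its underside, 13.5 mm deep); the plug's underside is 44 mm below this point. 0.15 kg. Starts on a canister of another colour
- blue_canister: blue stoneware canister (its lid is listed apart), standing loose: round, 111 mm across the belly, 105 mm tall, mouth 76 mm wide inside with a rim 86 mm across, empty, 0.75 kg; origin at the centre of its underside, z up. With a lid fully seated, the cover rests on the rim and the lid's grip point is 135.5 mm above this origin
- yellow_canister: yellow stoneware canister (its lid is listed apart), standing loose: round, 111 mm across the belly, 105 mm tall, mouth 76 mm wide inside with a rim 86 mm across, empty, 0.75 kg; origin at the centre of its underside, z up. With a lid fully seated, the cover rests on the rim and the lid's grip point is 135.5 mm above this origin
- red_canister: red stoneware canister (its lid is listed apart), standing loose: round, 111 mm across the belly, 105 mm tall, mouth 76 mm wide inside with a rim 86 mm across, empty, 0.75 kg; origin at the centre of its underside, z up. With a lid fully seated, the cover rests on the rim and the lid's grip point is 135.5 mm above this origin
- green_canister: green stoneware canister (its lid is listed apart), standing loose: round, 111 mm across the belly, 105 mm tall, mouth 76 mm wide inside with a rim 86 mm across, empty, 0.75 kg; origin at the centre of its underside, z up. With a lid fully seated, the cover rests on the rim and the lid's grip point is 135.5 mm above this origin
- trivet: round cork trivet, 209 mm across and 14 mm thick, fixed flat on the table and empty: a spare place for a lid (which then stands on its plug, its grip point 58 mm above the table); origin at the centre of its underside
- mug: cream tea mug with a handle, 83 x 117 mm, 94 mm tall, standing near the canisters; leave it alone; origin at its underside
Not all that is in view belongs to the job. What is shaped like the part that bears yellow_knob but pink is not meant.

How it is judged (in metres and radians):
At the end, for the whole second after the job is handed in: Each of the four lids sits on the canister of its own colour: grip point within 10 mm of the canister's axis, 132 to 139 mm above its underside (fully seated: 135.5), lid tilted less than 0.08 rad, all upright, released and at rest (horizontal distance between blue_knob and blue_canister below 0.01 m and z of blue_knob in the frame of blue_canister between 0.132 and 0.139 m and angle between each of blue_knob, yellow_knob, red_knob, green_knob's own z axis and vertical below 0.08 rad and angle between each of blue_canister, yellow_canister, red_canister, green_canister's own z axis and vertical below 0.06 rad and linear speed of each of blue_lid, yellow_lid, red_lid, green_lid below 0.02 m/s and horizontal distance between yellow_knob and yellow_canister below 0.01 m and z of yellow_knob in the frame of yellow_canister between 0.132 and 0.139 m and horizontal distance between red_knob and red_canister below 0.01 m and z of red_knob in the frame of red_canister between 0.132 and 0.139 m and horizontal distance between green_knob and green_canister below 0.01 m and z of green_knob in the frame of green_canister between 0.132 and 0.139 m); the robot touches nothing.
It fails at once if a canister is pushed more than 40 mm from its place or tipped (distance of any of blue_canister, yellow_canister, red_canister, green_canister from where it was at the start of the episode above 0.04 m or angle between any of blue_canister, yellow_canister, red_canister, green_canister's own z axis and vertical above 0.35 rad).
It fails at once if a lid is dropped (falls free, faster than 0.9 m/s) ((linear speed of blue_lid above 0.9 m/s and contact force between blue_lid and the fingers below 0.05 N) or (linear speed of yellow_lid above 0.9 m/s and contact force between yellow_lid and the fingers below 0.05 N) or (linear speed of red_lid above 0.9 m/s and contact force between red_lid and the fingers below 0.05 N) or (linear speed of green_lid above 0.9 m/s and contact force between green_lid and the fingers below 0.05 N)).
It fails at once if the tea mug is pushed more than 30 mm or tipped (distance of mug from where it was at the start of the episode above 0.03 m or angle between mug's own z axis and vertical above 0.35 rad).
It also fails if it takes over 144 s, if anything falls off the work surface, if the arm or the gripper's body presses on something with over 40 N, if the wrist force passes 120 N, or if a joint passes its speed limit or range.

## Robot

A 6-joint arm with a two-finger parallel gripper is mounted at the origin on a cart in front of the work surface, level with it; the furniture and walls round the work are solid. World frame = base frame: x ahead of the robot, y to its left, z up, the work surface at z = 0. Lengths are in m, angles in degrees, forces in N, time in s.
With the tool pointing down it reaches from about 0.325 to 0.775 m from the base axis. Payload 5.5 kg.
Tool frame: the origin (TCP) lies on the centre line of the jaws, within the pads' length; the fingertips stand 14 mm ahead of it and the grasp point (between the pads) lies 5 mm behind it; z points along the fingers, y is the line along which they close (so a half turn about z gives the same grasp; the last joint's range is limited). The gripper opens to 85 mm and grips with 20 to 120 N. Pads are 22 mm wide; open, the fingers measure 114 mm over their backs; the gripper's body (76 mm by 85 mm) begins 54 mm behind the grasp point. The pads swing forward as they close: fully open they stand 13 mm farther back than shut.
Start: joints at [-74.181, 5.22, 70.514, -0, 104.267, -3.249], TCP at [0.196, -0.567, 0.245] pointing down, gripper open.
Joint ranges: [-164.24, 164.24], [-49.07, 125.15], [9.68, 141.18], [-86.29, 266.29], [3.28, 154.24], [-151.56, 151.56]. Speed limits (degrees/s): [147.25, 147.25, 172.46, 180, 180, 180].

## Interface

Orientations are given as a 3x3 rotation matrix whose columns are the frame's x, y, z axes.
In Python, from workcell import ctrl, camera gives the robot as it stands.
- The arm moves only by the shell command python3 -m crank 'ROWS' [FORCE]. ROWS is JSON, a list of rows, each a list of 3 entries, a list of its own where there are three numbers: the shift along the tool's x, y, z in mm, then the turn, a rotation vector about the tool's x, y, z in rad, then the opening, from 0 (shut) to 1 (fully open). In form: [[[dx, dy, dz], [ax, ay, az], fingers], ...]. A call has 1 to 12 rows; each row shifts and turns the commanded pose from where the row before left it, along the tool's axes as they then stand; what a row does not reach is not made up. A row lasts 1/8 s, in which the tool goes at most 62.5 mm and 10.7 degrees, less where a joint would pass 70% of its speed; a pose out of reach is approached as far as the arm can. A call is refused whole if a number of a shift passes 62.5 or a number of a turn 0.188, either way. A call with a gripper value outside its range is refused whole. The fingers move at their own pace and stop on an object; FORCE is the grip in N (left out, the last holds). Time passes only in rows, so rows that do not move let the fingers close. It gives the time, the measured TCP pose, the force, the opening and the grip force at its end, in the units of the state.
- ctrl.get_state(): the state, without advancing time (a new reading comes with each control period).
- camera(name): name is "scene" or "side" or "wrist"; returns a dict with "color" (480x640x3 uint8, red, green, blue), "vertical_fov" (degrees; the focal length in pixels is half the picture's height over the tangent of half this angle, whatever the lens; pixels are square), "cx", "cy" (the principal point, pixels), "eye" and "attitude" of the camera in the world; the wrist camera has in their place "mount" (4x4, takes a point from camera to tool coordinates, whose origin is the TCP and whose axes are the flange's). Camera axes: x right, y down, z forward; pixel columns grow to the right and rows downward; lengths in m; the calibration is good to about 2 mm. The wrist camera is an equidistant fisheye: a pixel r from the principal point sees the ray r / f radians off the axis. A picture is of the moment at which its call begins: read the wrist's pose just before it. There is no depth.
- ctrl.hand_in(): hands the job in; it is judged then, once.
The state is a dict: "t": time; "q": joint angles; "joint_velocities": joint speeds; "tau": joint torques, N m; "tool_pos": TCP position; "orientation": TCP orientation; "force": force on the tool from outside, world axes, zero at the start; "wrist_torque": the same for the moment, N m; "gripper_width": finger opening in m; "grasp_force": force on a finger pad.
Only numpy, scipy, OpenCV 4.12 (cv2) and the standard library are available. Lean on these libraries where they do the work, as an engineer would, in place of code of your own. Each camera call takes 0.05 s, during which the arm holds its last target. There are 200 camera calls.

## Working session

There is one attempt and no reset: what is moved stays moved. The work goes in short steps, Python scripts to look and compute and a shell command to move; the robot and the scene stay as the last step left them, time stands still between calls to the robot, and variables do not carry over. Pictures are saved under pics/ and viewed, at most 14 in all, crops included, and the job is handed in when it is done.

```bash
ls; mkdir -p pics; python3 - <<'E'
from workcell import ctrl,camera
import cv2
for n in("scene","side","wrist"):
    c=camera(n); cv2.imwrite(f"pics/{n}0.png",c["color"][...,::-1])
    print(n,{k:(v.tolist() if hasattr(v,'tolist') else v) for k,v in c.items() if k!="color"})
s=ctrl.get_state();print(s)
E
```

```text
pics
scene {'vertical_fov': 56.254553269811076, 'cx': 319.5409748942794, 'cy': 236.88263461830067, 'eye': [0.12163332892255271, 0.7400172895015592, 0.9191920389066267], 'attitude': [[-0.8916293170575057, -0.3015268854360824, 0.3377553823742585], [-0.45259373685109794, 0.6141520945251476, -0.6465107223809465], [-0.012492811001734392, -0.729313884517215, -0.6840651924514836]]}
side {'vertical_fov': 48.39663714106609, 'cx': 321.7242682490775, 'cy': 245.61494641828077, 'eye': [0.2621095242895972, -1.286551642873434, 0.6151568850966624], 'attitude': [[0.9757603919694128, -0.09476588095768512, 0.1972589295064019], [-0.21799610677495088, -0.3417462607159706, 0.9141592808245268], [-0.019218608031332067, -0.9350020968388069, -0.3541210584141704]]}
wrist {'vertical_fov': 65.70646984690485, 'cx': 324.29409519165705, 'cy': 239.1908146116244, 'mount': [[0.0001543062210587784, -0.9497967157901567, -0.3128676634997955, 0.08050356527346347], [0.9999997005550029, 0.0003838195584959144, -0.0006719914065619039, -0.0010111958414182887], [0.0007583399594638334, -0.3128674661206844, 0.9497964906040279, -0
[... 152 characters left out ...]
83e+02, -3.24958188e+00]), 'joint_velocities': array([-0.12042423, -0.09477377, -0.25137919,  0.02829909, -0.1276184 ,
       -0.02676187]), 'tau': array([ 1.39566371e-03, -4.59372354e+01, -4.18526280e+01, -6.00679255e-05,
        9.56525764e-03, -1.90064429e-05]), 'tool_pos': array([ 0.19596974, -0.5668938 ,  0.24436991]), 'orientation': array([[ 9.45120073e-01,  3.26722905e-01, -4.37836407e-04],
       [ 3.26723189e-01, -9.45118876e-01,  1.50567578e-03],
       [ 7.81313122e-05, -1.56609571e-03, -9.99998771e-01]]), 'force': array([ 0.13143821, -0.11328834, -0.39414579]), 'wrist_torque': array([ 0.01390954, -0.07267986, -0.0449406 ]), 'grasp_force': 0.0, 'gripper_width': 0.0852668023519729}
```

View pics/scene0.png

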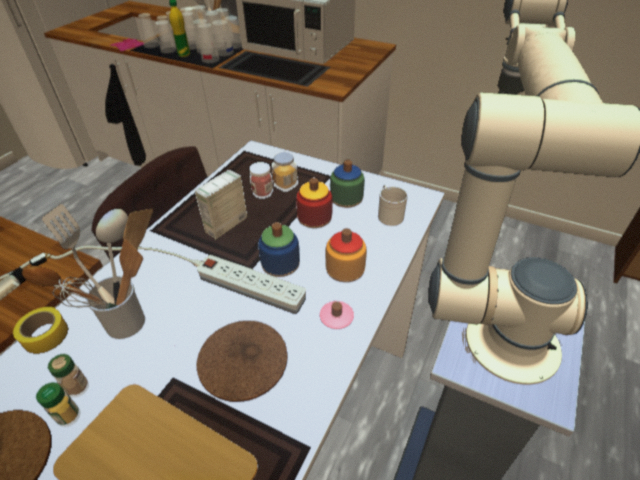

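View pics/side0.png

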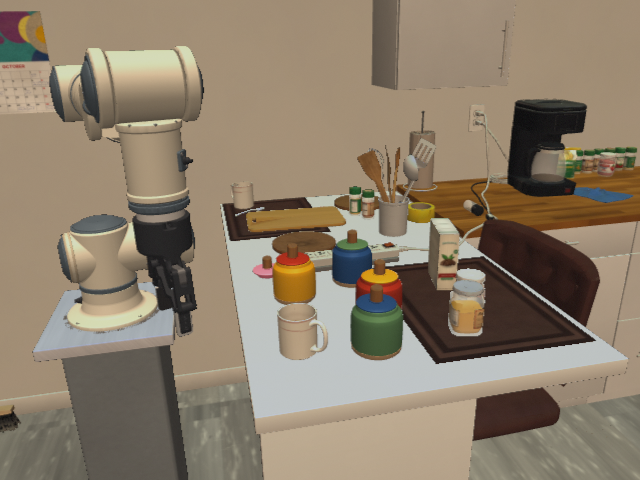

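The canisters form two swaps. In the scene picture:
- The green canister (347,188) carries the blue lid.
- The red canister (314,207) carries the yellow lid.
- The blue canister (279,252) carries the green lid.
- The yellow canister (346,257) carries the red lid.

Things that could be mistaken for the parts:
- The pink lid at (336,314) is the decoy, so the yellow lid is the one at (314,188).
- The trivet is the disc at (242,359). The brown disc at (20,450) is too far away, and the mug is at (392,205).

Next is a close crop to confirm these and refine the pixels.

```bash
python3 - <<'E'
import cv2,numpy as np
a=cv2.imread("pics/scene0.png")[150:350,240:420]; b=cv2.imread("pics/side0.png")[225:365,240:420]
a=cv2.resize(a,None,fx=3,fy=3,interpolation=2)[:600]; b=cv2.resize(b,None,fx=4,fy=4,interpolation=2)
for im,s,x0,y0 in((a,3,240,150),(b,4,240,225)):
    for x in range(x0,x0+180,20): cv2.putText(im,str(x),((x-x0)*s,10),0,.35,(0,0,0)); cv2.line(im,((x-x0)*s,0),((x-x0)*s,im.shape[0]),(255,255,255),1)
    for y in range((y0+19)//20*20,y0+200,20): cv2.putText(im,str(y),(0,(y-y0)*s),0,.35,(0,0,0)); cv2.line(im,(0,(y-y0)*s),(im.shape[1],(y-y0)*s),(255,255,255),1)
cv2.imwrite("pics/sc1.png",a);cv2.imwrite("pics/sd1.png",b)
E
```

```text
(no output)
```

View pics/sc1.png

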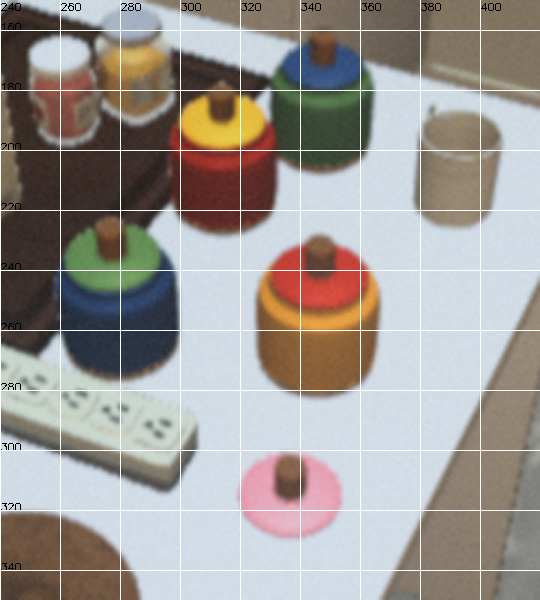

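View pics/sd1.png

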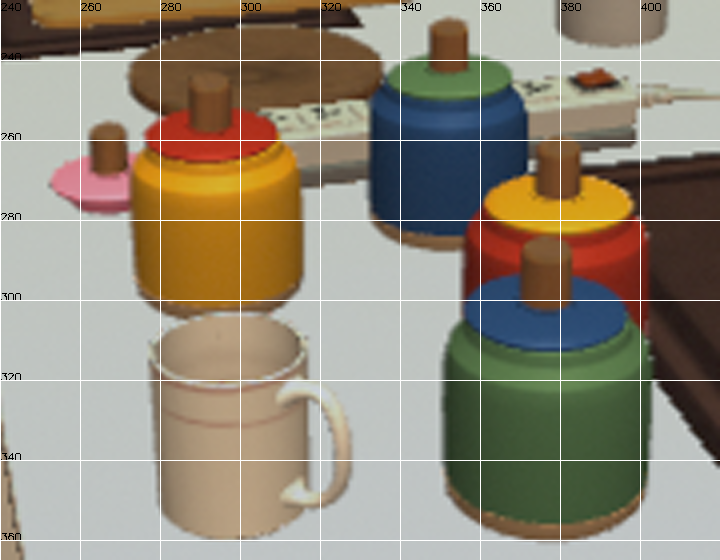

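The crops confirm the lids. Knob-top pixels, scene / side:
- Blue: (346.5,163) / (376.5,287)
- Yellow: (313.5,180.5) / (379.5,261.5)
- Green: (276.5,225) / (351.5,231.5)
- Red: (346.5,231) / (292,245.5)

The pink lid is separate, lying near the trivet.

```bash
cat > h.py <<'E'
import numpy as np,cv2
from workcell import ctrl,camera
C={"scene":(56.254553269811076,319.541,236.883,[0.121633,0.740017,0.919192],[[-0.8916293,-0.3015269,0.3377554],[-0.4525937,0.6141521,-0.6465107],[-0.0124928,-0.7293139,-0.6840652]]),
"side":(48.39663714,321.724,245.615,[0.2621095,-1.2865516,0.6151569],[[0.9757604,-0.0947659,0.1972589],[-0.2179961,-0.3417463,0.9141593],[-0.0192186,-0.9350021,-0.3541211]])}
def ray(n,u,v):
    fov,cx,cy,e,R=C[n]; f=240/np.tan(np.radians(fov)/2)
    d=np.array(R)@[(u-cx)/f,(v-cy)/f,1]; return np.array(e),d/np.linalg.norm(d)
def atz(e,d,z): return e+d*(z-e[2])/d[2]
def tri(a,b):
    A=0;B=0
    for e,d in(a,b):
        P=np.eye(3)-np.outer(d,d); A=A+P; B=B+P@e
    return np.linalg.solve(A,B)
def wray(c,s,u,v):
    "ray of wrist camera pixel"
    f=240/np.tan(np.radians(c["vertical_fov"])/2); x,y=u-c["cx"],v-c["cy"]; r=np.hypot(x,y); t=r/f
    d=np.array([np.sin(t)*x/max(r,1e-9),np.sin(t)*y/max(r,1e-9),np.cos(t)]); M=np.array(c["mount"]);R=np.array(s["orientation"])
    return np.array(s["tool_pos"])+R@M[:3,3], R@M[:3,:3]@d
def wpix(c,s,p):
    f=240/np.tan(np.radians(c["vertical_fov"])/2); M=np.array(c["mount"]);R=np.array(s["orientation"])
    q=M[:3,:3].T@(R.T@(np.array(p)-s["tool_pos"])-M[:3,3]); h=np.hypot(q[0],q[1]); t=np.arctan2(h,q[2])
    return c["cx"]+f*t*q[0]/h, c["cy"]+f*t*q[1]/h
E
python3 - <<'E'
from h import *
np.set_printoptions(precision=4,suppress=True)
for n,a,b,z in(("blue",(346.5,163),(376.5,287),.1455),("yel",(313.5,180.5),(379.5,261.5),.1455),("green",(276.5,225),(351.5,231.5),.1455),("red",(346.5,231),(292,245.5),.1455),("triv",(242,359),(305,243),.014),("pink",(336.5,304),(267,257),.068),("mug",(394.5,196),(294,320),.094)):
    p=ray("scene",*a);q=ray("side",*b); print(n,tri(p,q),atz(*p,z)[:2],atz(*q,z)[:2])
s=ctrl.get_state();R=s["orientation"];print(R)
E
```

```text
blue [ 0.5826 -0.3287  0.1405] [ 0.5789 -0.3213] [ 0.5799 -0.3382]
yel [ 0.6311 -0.2022  0.1418] [ 0.628  -0.1973] [ 0.629  -0.2098]
green [0.6257 0.0157 0.143 ] [0.6244 0.0178] [0.6233 0.0082]
red [ 0.4535 -0.0447  0.142 ] [ 0.4518 -0.0411] [ 0.4524 -0.0535]
triv [0.5507 0.3227 0.0052] [0.543  0.3274] [0.5501 0.303 ]
pink [0.4051 0.116  0.0533] [0.3994 0.1267] [0.4022 0.0799]
mug [ 0.4122 -0.3129  0.0798] [ 0.4097 -0.2959] [ 0.406 -0.34 ]
[[ 0.9451  0.3267 -0.0004]
 [ 0.3267 -0.9451  0.0015]
 [ 0.0001 -0.0016 -1.    ]]
```

Both views agree to about 1 cm, and the heights come out near 0.1455 as they should. Next I'll square the tool to the world axes and move to a viewpoint over the four canisters.

```bash
python3 -m crank '[[[0,0,-14],[0,0,0.083],1],[[0,0,-14],[0,0,0.083],1],[[0,0,-14],[0,0,0.083],1],[[0,0,-14],[0,0,0.083],1],[[0,0,0],[0,0,0],1]]'; python3 -m crank '[[[29,-34,0],[0,0,0],1],[[29,-34,0],[0,0,0],1],[[29,-34,0],[0,0,0],1],[[29,-34,0],[0,0,0],1],[[29,-34,0],[0,0,0],1],[[29,-34,0],[0,0,0],1],[[29,-34,0],[0,0,0],1],[[29,-34,0],[0,0,0],1],[[29,-34,0],[0,0,0],1],[[29,-34,0],[0,0,0],1],[[29,-34,0],[0,0,0],1],[[29,-34,0],[0,0,0],1]]'; python3 -m crank '[[[0,0,0],[0,0,0],1],[[0,0,0],[0,0,0],1]]'
python3 - <<'E'
from h import *
s=ctrl.get_state();c=camera("wrist");cv2.imwrite("pics/w1.png",c["color"][...,::-1])
for p in((.581,-.328,.1455),(.629,-.203,.1455),(.624,.014,.1455),(.452,-.046,.1455)):print(wpix(c,s,p))
print(s["q"])
E
```

```text
t: 0.78
tool_pos: [0.1961, -0.5674, 0.3023]
orientation: [[1.0, 0.002, 0.001], [0.002, -1.0, -0.002], [0.001, 0.002, -1.0]]
force: [-0.0, 0.2, 1.0]
gripper_width: 0.0854
grasp_force: 0.0
t: 2.28
tool_pos: [0.5443, -0.1575, 0.3001]
orientation: [[1.0, 0.003, -0.001], [0.003, -1.0, 0.0], [-0.001, -0.0, -1.0]]
force: [0.5, -0.1, 0.6]
gripper_width: 0.0854
grasp_force: 0.0
t: 2.52
tool_pos: [0.5434, -0.159, 0.3004]
orientation: [[1.0, 0.002, -0.002], [0.002, -1.0, 0.0], [-0.002, -0.0, -1.0]]
force: [1.4, 0.5, -0.1]
gripper_width: 0.0856
grasp_force: 0.0
(np.float64(524.1664773715879), np.float64(182.43773543537014))
(np.float64(384.325747847598), np.float64(114.56072291411385))
(np.float64(118.95433071542251), np.float64(131.61899808547668))
(np.float64(202.25141333962137), np.float64(319.2518631414077))
[-1.97395092e+01  1.10761419e+00  6.91581285e+01 -2.94422668e-02
  1.09817870e+02  7.01346743e+01]
```

View pics/w1.png

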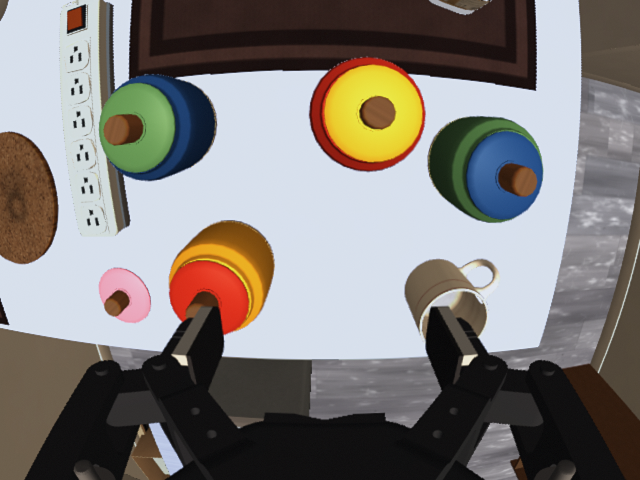

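The wrist picture shows all four knobs: yellow (379,111), blue (525,181), green (118,131), red (204,300, partly behind a finger). The predictions match within a few pixels. I'll refine them from the cover ellipses.

```bash
cat >> h.py <<'E'
HUE={"blue":(100,125),"yellow":(22,34),"red":(0,7),"green":(42,80)}
def covers(c,s,z,names=HUE):
    hsv=cv2.cvtColor(c["color"],cv2.COLOR_RGB2HSV); out={}
    for n in names:
        a,b=HUE[n]; m=cv2.inRange(hsv,(a,110,120 if n!="red" else 170),(b,255,255)); m=cv2.morphologyEx(m,cv2.MORPH_OPEN,np.ones((5,5)))
        k=cv2.findContours(m,cv2.RETR_EXTERNAL,cv2.CHAIN_APPROX_NONE)[0]
        if not k: continue
        k=max(k,key=cv2.contourArea); h=cv2.convexHull(k); h2=np.array([atz(*wray(c,s,*p[0]),z)[:2] for p in h],np.float32)
        (x,y),r=cv2.minEnclosingCircle(h2); out[n]=(round(float(x),4),round(float(y),4),round(float(r),4),cv2.contourArea(k))
    return out
E
python3 - <<'E'
from h import *
s=ctrl.get_state();c=camera("wrist")
print(covers(c,s,.1135))
for n,p in(("b",(525,181)),("y",(379,111)),("g",(118,131)),("r",(204,300))):print(n,atz(*wray(c,s,*p),.1455))
E
```

```text
{'blue': (0.5819, -0.3275, 0.041, 3637.0), 'yellow': (0.6308, -0.1992, 0.0412, 7023.5), 'red': (0.456, -0.0421, 0.042, 3103.0), 'green': (0.6062, 0.0216, 0.034, 1173.5)}
b [ 0.58192821 -0.32945729  0.1455    ]
y [ 0.63145399 -0.19949854  0.1455    ]
g [0.62472742 0.01461987 0.1455    ]
r [ 0.47211308 -0.05086735  0.1455    ]
```

Blue lid at (0.582, -0.3285): hover above it, then descend to grip height.

```bash
python3 -m crank '[[[6.4,28.2,0],[0,0,0],1],[[6.4,28.2,0],[0,0,0],1],[[6.4,28.2,0],[0,0,0],1],[[6.4,28.2,0],[0,0,0],1],[[6.4,28.2,0],[0,0,0],1],[[6.4,28.2,0],[0,0,0],1],[[0,0,0],[0,0,0],1],[[0,0,25],[0,0,0],1],[[0,0,25],[0,0,0],1],[[0,0,25],[0,0,0],1],[[0,0,25],[0,0,0],1],[[0,0,0],[0,0,0],1]]'
python3 - <<'E'
from h import *
s=ctrl.get_state();c=camera("wrist");cv2.imwrite("pics/w2.png",c["color"][...,::-1])
print(s["tool_pos"],covers(c,s,.1135,["blue"]),wpix(c,s,(.582,-.3285,.1455)))
E
```

```text
t: 4.12
tool_pos: [0.5809, -0.3273, 0.1988]
orientation: [[1.0, 0.001, -0.004], [0.001, -1.0, 0.003], [-0.004, -0.003, -1.0]]
force: [0.3, 0.8, 0.0]
gripper_width: 0.0856
grasp_force: 0.0
[ 0.58086531 -0.32727416  0.19882112] {'blue': (0.5827, -0.3294, 0.0414, 12777.5)} (np.float64(329.02218773465313), np.float64(272.4588589305806))
```

View pics/w2.png

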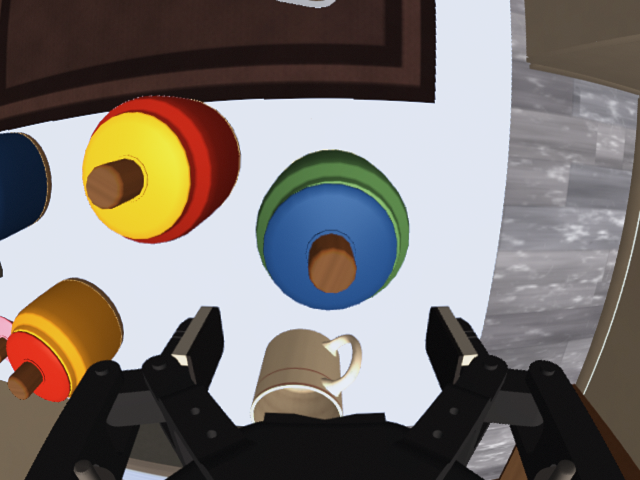

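The knob top is at (332,270), within 3 px of prediction, so the correction is about 2 mm. Descend and grip.

```bash
python3 -m crank '[[[1.5,2,21],[0,0,0],1],[[0,0,21],[0,0,0],1],[[0,0,21],[0,0,0],1],[[0,0,0],[0,0,0],1],[[0,0,0],[0,0,0],0.5],[[0,0,0],[0,0,0],0.35],[[0,0,0],[0,0,0],0.25]]' 40;python3 -m crank '[[[0,0,0],[0,0,0],0],[[0,0,0],[0,0,0],0],[[0,0,0],[0,0,0],0],[[0,0,0],[0,0,0],0]]'
```

```text
t: 5.05
tool_pos: [0.5841, -0.3302, 0.1394]
orientation: [[1.0, 0.001, 0.001], [0.001, -1.0, -0.001], [0.001, 0.001, -1.0]]
force: [-0.2, 0.4, -0.6]
gripper_width: 0.0323
grasp_force: 0.0
t: 5.55
tool_pos: [0.584, -0.3302, 0.1394]
orientation: [[1.0, 0.001, 0.001], [0.001, -1.0, -0.001], [0.001, 0.001, -1.0]]
force: [-1.0, 0.5, 6.1]
gripper_width: 0.025
grasp_force: 39.6
```

```bash
python3 -m crank '[[[0,0,-5],[0,0,0],0],[[0,0,-10],[0,0,0],0],[[0,0,-15],[0,0,0],0],[[0,0,-25],[0,0,0],0],[[0,0,-25],[0,0,0],0],[[0,0,-25],[0,0,0],0],[[0,0,-5],[0,0,0],0],[[0,0,0],[0,0,0],0]]'
python3 - <<'E'
from h import *
s=ctrl.get_state();c=camera("wrist");cv2.imwrite("pics/w3.png",c["color"][...,::-1])
print(s["tool_pos"])
E
```

```text
t: 6.55
tool_pos: [0.5838, -0.33, 0.2484]
orientation: [[1.0, 0.001, 0.0], [0.001, -1.0, -0.0], [0.0, 0.0, -1.0]]
force: [-0.2, -0.2, -1.9]
gripper_width: 0.0256
grasp_force: 39.4
[ 0.58382376 -0.33002899  0.24841876]
```

View pics/w3.png

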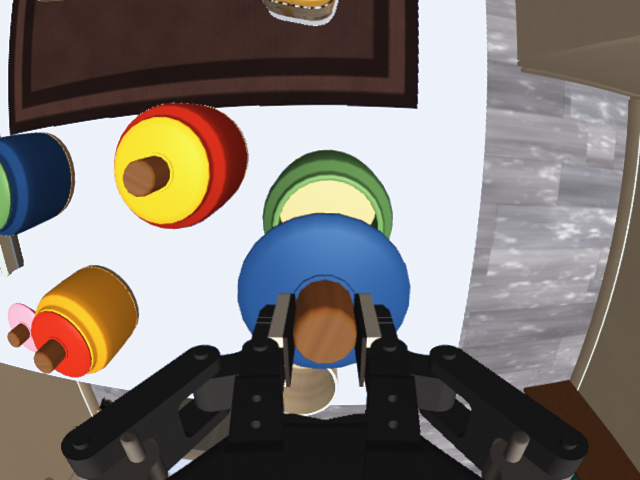

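The blue lid is held upright, and the green canister's mouth is open behind it at (328,205). Carry the lid to the trivet.

```bash
python3 - <<'E'
from h import *
s=ctrl.get_state();c=camera("wrist");print(atz(*wray(c,s,325,337),s["tool_pos"][2]+.006)-s["tool_pos"])
E
python3 -m crank '[[[-2,-20,0],[0,0,0],0],[[-2,-38,0],[0,0,0],0],[[-2,-38,0],[0,0,0],0],[[-2,-38,0],[0,0,0],0],[[-2,-38,0],[0,0,0],0],[[-2,-38,0],[0,0,0],0],[[-2,-38,0],[0,0,0],0],[[-2,-38,0],[0,0,0],0],[[-2,-38,0],[0,0,0],0],[[-2,-38,0],[0,0,0],0],[[-2,-38,0],[0,0,0],0],[[-2,-38,0],[0,0,0],0]]'; python3 -m crank '[[[-2,-38,0],[0,0,0],0],[[-2,-38,0],[0,0,0],0],[[-2,-38,0],[0,0,0],0],[[-2,-38,0],[0,0,0],0],[[-2,-38,0],[0,0,0],0],[[0,-20,0],[0,0,0],0],[[0,0,0],[0,0,0],0],[[0,0,0],[0,0,0],0]]'
python3 - <<'E'
from h import *
s=ctrl.get_state();c=camera("wrist");cv2.imwrite("pics/w4.png",c["color"][...,::-1])
print(s["tool_pos"],s["q"])
E
```

```text
[-0.00073719  0.0008481   0.006     ]
t: 8.15
tool_pos: [0.5588, 0.1091, 0.2468]
orientation: [[1.0, 0.001, -0.002], [0.001, -1.0, -0.0], [-0.002, 0.0, -1.0]]
force: [0.9, -0.3, -2.3]
gripper_width: 0.0254
grasp_force: 39.5
t: 9.15
tool_pos: [0.5495, 0.3168, 0.248]
orientation: [[1.0, -0.0, -0.0], [-0.0, -1.0, -0.001], [-0.0, 0.001, -1.0]]
force: [-0.1, -0.6, -0.9]
gripper_width: 0.0251
grasp_force: 39.5
[0.54948729 0.31684182 0.24798664] [ 2.69162219e+01  1.06910213e+01  6.42681903e+01 -4.13576056e-02
  1.05083488e+02  1.16918261e+02]
```

View pics/w4.png

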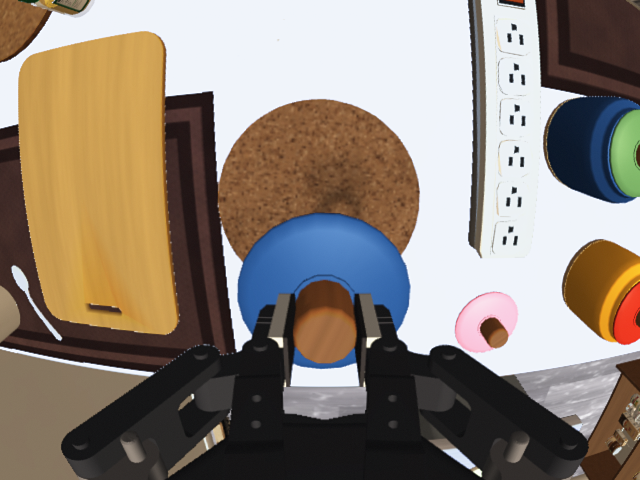

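Only the trivet is below. It spans columns 219–419 with its top edge at row 98.

```bash
python3 - <<'E'
from h import *
s=ctrl.get_state();c=camera("wrist")
for p in((319,98),(219,190),(419,190),(319,198)):print(atz(*wray(c,s,*p),.014)[:2])
E
```

```text
[0.65207538 0.32280203]
[0.56273189 0.42499408]
[0.56236426 0.2218295 ]
[0.5531829 0.3230635]
```

```bash
python3 -m crank '[[[0,-2,15],[0,0,0],0],[[0,-2,30],[0,0,0],0],[[0,-1,30],[0,0,0],0],[[0,0,30],[0,0,0],0],[[0,0,30],[0,0,0],0],[[0,0,25],[0,0,0],0],[[0,0,14],[0,0,0],0],[[0,0,6],[0,0,0],0],[[0,0,0],[0,0,0],0],[[0,0,3],[0,0,0],0],[[0,0,0],[0,0,0],0]]'
```

```text
t: 10.62
tool_pos: [0.5495, 0.3232, 0.0659]
orientation: [[1.0, 0.001, 0.001], [0.001, -1.0, 0.0], [0.001, -0.0, -1.0]]
force: [0.7, 0.3, -1.3]
gripper_width: 0.0255
grasp_force: 39.5
```

```bash
python3 -m crank '[[[0,0,2.5],[0,0,0],0],[[0,0,1],[0,0,0],0],[[0,0,1],[0,0,0],0],[[0,0,0],[0,0,0],0]]'
```

```text
t: 11.12
tool_pos: [0.5495, 0.3234, 0.0628]
orientation: [[1.0, 0.001, 0.002], [0.001, -1.0, 0.001], [0.002, -0.001, -1.0]]
force: [-3.0, -0.1, 7.0]
gripper_width: 0.0251
grasp_force: 40.3
```

Contact force is 7 N, so release, rise and head for the green lid at about (0.6245, 0.0145).

```bash
python3 -m crank '[[[0,0,0],[0,0,0],0.45],[[0,0,0],[0,0,0],0.7],[[0,0,0],[0,0,0],1],[[0,0,0],[0,0,0],1],[[0,0,0],[0,0,0],1],[[0,0,-20],[0,0,0],1],[[0,0,-40],[0,0,0],1],[[0,0,-40],[0,0,0],1],[[0,0,-40],[0,0,0],1]]'; python3 -m crank '[[[5,20,0],[0,0,0],1],[[9,36,0],[0,0,0],1],[[9,36,0],[0,0,0],1],[[9,36,0],[0,0,0],1],[[9,36,0],[0,0,0],1],[[9,36,0],[0,0,0],1],[[9,36,0],[0,0,0],1],[[9,36,0],[0,0,0],1],[[7,37,0],[0,0,0],1],[[0,0,0],[0,0,0],1],[[0,0,0],[0,0,0],1]]'
python3 - <<'E'
from h import *
s=ctrl.get_state();c=camera("wrist");cv2.imwrite("pics/w5.png",c["color"][...,::-1])
HUE["green"]=(35,85)
print(s["tool_pos"],covers(c,s,.1135,["green"]),wpix(c,s,(.6245,.0145,.1455)))
E
```

```text
t: 12.25
tool_pos: [0.5492, 0.323, 0.2041]
orientation: [[1.0, 0.001, 0.002], [0.001, -1.0, 0.001], [0.002, -0.001, -1.0]]
force: [-0.7, 0.6, -0.3]
gripper_width: 0.0853
grasp_force: 0.0
t: 13.62
tool_pos: [0.6242, 0.0139, 0.2007]
orientation: [[1.0, 0.0, -0.0], [0.0, -1.0, 0.0], [-0.0, -0.0, -1.0]]
force: [-0.3, -0.6, -0.4]
gripper_width: 0.0853
grasp_force: 0.0
[0.62417893 0.01392306 0.20072428] {'green': (0.6242, 0.0577, 0.0033, 40.0)} (np.float64(325.4052952041178), np.float64(272.75045573003956))
```

View pics/w5.png

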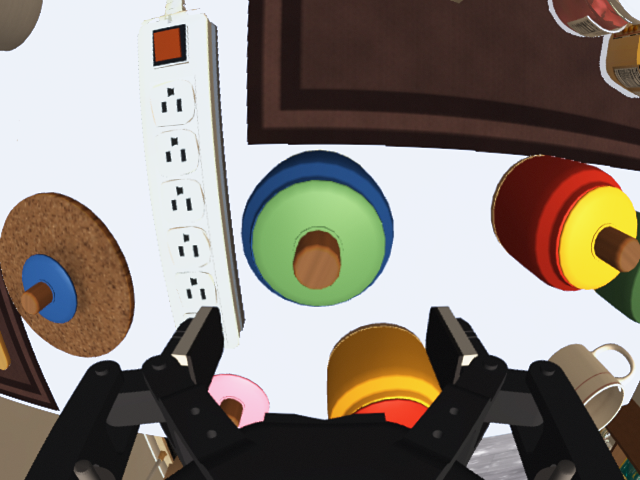

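The blue lid stands well on the trivet at (48,290). The green knob top is at (316,268), about 4 mm to +y of my estimate. Grip it.

```bash
python3 -m crank '[[[2,-4,20],[0,0,0],1],[[0,0,20],[0,0,0],1],[[0,0,22],[0,0,0],1],[[0,0,0],[0,0,0],0.6],[[0,0,0],[0,0,0],0.35],[[0,0,0],[0,0,0],0.25],[[0,0,0],[0,0,0],0],[[0,0,0],[0,0,0],0],[[0,0,0],[0,0,0],0],[[0,0,0],[0,0,0],0],[[0,0,0],[0,0,0],0]]';  python3 -m crank '[[[0,0,-5],[0,0,0],0],[[0,0,-10],[0,0,0],0],[[0,0,-15],[0,0,0],0],[[0,0,-25],[0,0,0],0],[[0,0,-25],[0,0,0],0],[[0,0,-25],[0,0,0],0],[[0,0,-5],[0,0,0],0],[[0,0,0],[0,0,0],0]]'
python3 - <<'E'
from h import *
s=ctrl.get_state();c=camera("wrist");im=c["color"];cv2.imwrite("pics/w6.png",im[240:400,220:420,::-1])
# knob top brown between pads
hsv=cv2.cvtColor(im,cv2.COLOR_RGB2HSV);m=cv2.inRange(hsv,(5,90,60),(18,255,255));m[:250]=0;m[:,:280]=0;m[:,370:]=0
ys,xs=np.nonzero(m);print(xs.mean(),ys.max(),ys.min())
for p in((325,337),(xs.mean(),ys.max()-24)):print(atz(*wray(c,s,*p),s["tool_pos"][2]+.006)-s["tool_pos"])
E
```

```text
t: 15.05
tool_pos: [0.627, 0.0182, 0.1401]
orientation: [[1.0, 0.001, 0.002], [0.001, -1.0, 0.0], [0.002, -0.0, -1.0]]
force: [0.1, 1.0, 5.6]
gripper_width: 0.0252
grasp_force: 39.7
t: 16.05
tool_pos: [0.6265, 0.018, 0.2489]
orientation: [[1.0, 0.001, 0.0], [0.001, -1.0, -0.0], [0.0, 0.0, -1.0]]
force: [0.9, -1.0, -2.1]
gripper_width: 0.0252
grasp_force: 39.4
326.1420093259856 409 275
[-0.0007448   0.00085183  0.006     ]
[-0.0257604  0.0003192  0.006    ]
```

Carry the green lid to the green canister at (0.583, -0.330).

```bash
python3 -m crank '[[[-4.3,34.8,0],[0,0,0],0],[[-4.3,34.8,0],[0,0,0],0],[[-4.3,34.8,0],[0,0,0],0],[[-4.3,34.8,0],[0,0,0],0],[[-4.3,34.8,0],[0,0,0],0],[[-4.3,34.8,0],[0,0,0],0],[[-4.3,34.8,0],[0,0,0],0],[[-4.3,34.8,0],[0,0,0],0],[[-4.3,34.8,0],[0,0,0],0],[[-4.3,34.8,0],[0,0,0],0],[[0,0,0],[0,0,0],0],[[0,0,0],[0,0,0],0]]'; python3 -m crank '[[[0,0,15],[0,0,0],0],[[0,0,20],[0,0,0],0],[[0,0,20],[0,0,0],0],[[0,0,15],[0,0,0],0],[[0,0,10],[0,0,0],0],[[0,0,0],[0,0,0],0],[[0,0,0],[0,0,0],0]]'
python3 - <<'E'
from h import *
s=ctrl.get_state();c=camera("wrist");cv2.imwrite("pics/w7.png",c["color"][100:420,140:520,::-1])
print(s["tool_pos"])
E
```

```text
t: 17.6
tool_pos: [0.5836, -0.3295, 0.2474]
orientation: [[1.0, 0.001, -0.002], [0.001, -1.0, 0.002], [-0.002, -0.002, -1.0]]
force: [0.3, -0.1, -0.8]
gripper_width: 0.0251
grasp_force: 39.6
t: 18.48
tool_pos: [0.584, -0.3302, 0.1698]
orientation: [[1.0, 0.001, 0.001], [0.001, -1.0, -0.001], [0.001, 0.001, -1.0]]
force: [0.6, -0.5, -1.0]
gripper_width: 0.025
grasp_force: 39.6
[ 0.58399394 -0.33020711  0.16975942]
```

View pics/w7.png

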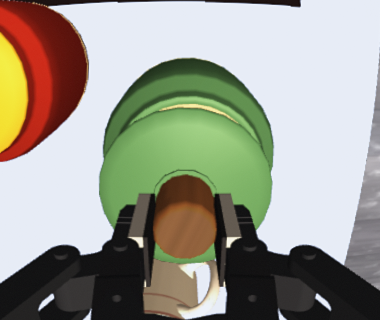

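Lid and mouth line up (columns 186 and 188 of the crop). Lower it in slow steps.

```bash
python3 -m crank '[[[0,0,10],[0,0,0],0],[[0,0,8],[0,0,0],0],[[0,0,6],[0,0,0],0],[[0,0,4],[0,0,0],0],[[0,0,2],[0,0,0],0],[[0,0,0],[0,0,0],0],[[0,0,0],[0,0,0],0]]'
```

```text
t: 19.4
tool_pos: [0.5838, -0.33, 0.1407]
orientation: [[1.0, 0.001, 0.001], [0.001, -1.0, -0.001], [0.001, 0.001, -1.0]]
force: [-3.5, 2.0, 5.1]
gripper_width: 0.0252
grasp_force: 40.1
```

```bash
python3 -m crank '[[[0,0,1],[0,0,0],0],[[0,0,0],[0,0,0],0],[[0,0,0],[0,0,0],0]]'; python3 -m crank '[[[0,0,0],[0,0,0],0.45],[[0,0,0],[0,0,0],0.7],[[0,0,0],[0,0,0],1],[[0,0,0],[0,0,0],1],[[0,0,0],[0,0,0],1],[[0,0,-20],[0,0,0],1],[[0,0,-40],[0,0,0],1],[[0,0,0],[0,0,0],1],[[0,0,0],[0,0,0],1]]'
python3 - <<'E'
from h import *
s=ctrl.get_state();c=camera("wrist");cv2.imwrite("pics/w8.png",c["color"][...,::-1])
c=camera("side");cv2.imwrite("pics/sd8.png",c["color"][...,::-1])
print(s["tool_pos"],wpix(camera("wrist"),s,(.5831,-.3294,.1455)))
E
```

```text
t: 19.77
tool_pos: [0.5838, -0.3301, 0.1406]
orientation: [[1.0, 0.001, 0.002], [0.001, -1.0, -0.001], [0.002, 0.001, -1.0]]
force: [-4.7, 0.9, 7.7]
gripper_width: 0.0251
grasp_force: 40.4
t: 20.9
tool_pos: [0.5839, -0.3301, 0.1988]
orientation: [[1.0, 0.001, 0.001], [0.001, -1.0, -0.001], [0.001, 0.001, -1.0]]
force: [-0.6, 0.3, -1.0]
gripper_width: 0.0857
grasp_force: 0.0
[ 0.58391736 -0.33012447  0.19884234] (np.float64(325.00754753091195), np.float64(276.2507239680958))
```

View pics/w8.png

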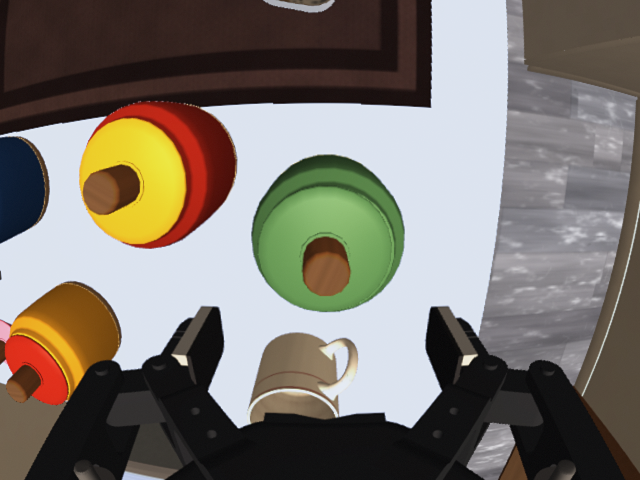

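The green lid is seated, with its knob top at (326,273) as predicted. Now fetch the blue lid from the trivet at (0.5495, 0.323).

```bash
python3 -m crank '[[[-2,-20,0],[0,0,0],1],[[-2,-38,0],[0,0,0],1],[[-2,-38,0],[0,0,0],1],[[-2,-38,0],[0,0,0],1],[[-2,-38,0],[0,0,0],1],[[-2,-38,0],[0,0,0],1],[[-2,-38,0],[0,0,0],1],[[-2,-38,0],[0,0,0],1],[[-2,-38,0],[0,0,0],1],[[-2,-38,0],[0,0,0],1],[[-2,-38,0],[0,0,0],1],[[-2,-38,0],[0,0,0],1]]'; python3 -m crank '[[[-2,-38,0],[0,0,0],1],[[-2,-38,0],[0,0,0],1],[[-2,-38,0],[0,0,0],1],[[-2,-38,0],[0,0,0],1],[[-2,-38,0],[0,0,0],1],[[0,-26,0],[0,0,0],1],[[0,0,0],[0,0,0],1],[[0,0,0],[0,0,0],1]]'
python3 - <<'E'
from h import *
s=ctrl.get_state();c=camera("wrist")
print(s["tool_pos"],covers(c,s,.036,["blue"]))
E
```

```text
t: 22.55
tool_pos: [0.5581, 0.1102, 0.1974]
orientation: [[1.0, 0.002, -0.001], [0.002, -1.0, 0.0], [-0.001, -0.0, -1.0]]
force: [-0.0, -0.2, 0.2]
gripper_width: 0.085
grasp_force: 0.0
t: 23.55
tool_pos: [0.5485, 0.3238, 0.1975]
orientation: [[1.0, 0.001, -0.001], [0.001, -1.0, -0.001], [-0.001, 0.001, -1.0]]
force: [0.6, -0.0, 0.8]
gripper_width: 0.0853
grasp_force: 0.0
[0.54853594 0.3237957  0.19751053] {'blue': (0.5477, 0.3249, 0.0418, 7675.0)}
```

```bash
python3 -m crank '[[[0,0,20],[0,0,0],1],[[0,0,35],[0,0,0],1],[[0,0,35],[0,0,0],1],[[0,0,25],[0,0,0],1],[[0,0,13],[0,0,0],1],[[0,0,4],[0,0,0],1],[[0,0,0],[0,0,0],0.5],[[0,0,0],[0,0,0],0.35],[[0,0,0],[0,0,0],0.25],[[0,0,0],[0,0,0],0],[[0,0,0],[0,0,0],0],[[0,0,0],[0,0,0],0]]'; python3 -m crank '[[[0,0,0],[0,0,0],0],[[0,0,0],[0,0,0],0],[[0,0,-5],[0,0,0],0],[[0,0,-15],[0,0,0],0],[[0,0,-25],[0,0,0],0],[[0,0,-35],[0,0,0],0],[[0,0,-35],[0,0,0],0],[[0,0,-35],[0,0,0],0],[[0,0,-30],[0,0,0],0],[[0,0,-5],[0,0,0],0],[[0,0,0],[0,0,0],0],[[0,0,0],[0,0,0],0]]'
```

```text
t: 25.1
tool_pos: [0.5496, 0.3241, 0.0669]
orientation: [[1.0, 0.001, 0.001], [0.001, -1.0, 0.001], [0.001, -0.001, -1.0]]
force: [-0.6, -2.8, 6.0]
gripper_width: 0.0246
grasp_force: 39.5
t: 26.6
tool_pos: [0.5488, 0.3238, 0.2485]
orientation: [[1.0, 0.001, -0.003], [0.001, -1.0, -0.002], [-0.003, 0.002, -1.0]]
force: [0.0, 0.1, -0.7]
gripper_width: 0.0246
grasp_force: 39.4
```

```bash
python3 -m crank '[[[8.7,34,0],[0,0,0],0],[[8.7,34,0],[0,0,0],0],[[8.7,34,0],[0,0,0],0],[[8.7,34,0],[0,0,0],0],[[8.7,34,0],[0,0,0],0],[[8.7,34,0],[0,0,0],0],[[8.7,34,0],[0,0,0],0],[[8.7,34,0],[0,0,0],0],[[8.7,34,0],[0,0,0],0],[[0,0,0],[0,0,0],0],[[0,0,0],[0,0,0],0],[[0,0,0],[0,0,0],0]]'; python3 -m crank '[[[0,0,15],[0,0,0],0],[[0,0,20],[0,0,0],0],[[0,0,20],[0,0,0],0],[[0,0,15],[0,0,0],0],[[0,0,5],[0,0,0],0],[[0,0,0],[0,0,0],0],[[0,0,0],[0,0,0],0]]'
python3 - <<'E'
from h import *
s=ctrl.get_state();c=camera("wrist");cv2.imwrite("pics/w9.png",c["color"][100:420,140:520,::-1])
print(s["tool_pos"])
E
```

```text
t: 28.1
tool_pos: [0.6275, 0.0191, 0.2503]
orientation: [[1.0, 0.002, -0.001], [0.002, -1.0, 0.0], [-0.001, -0.0, -1.0]]
force: [-0.4, 0.6, -1.2]
gripper_width: 0.025
grasp_force: 39.5
t: 28.98
tool_pos: [0.6282, 0.018, 0.1769]
orientation: [[1.0, 0.001, 0.002], [0.001, -1.0, -0.0], [0.002, 0.0, -1.0]]
force: [1.1, -0.5, -2.1]
gripper_width: 0.0248
grasp_force: 39.5
[0.6281673  0.01802052 0.17692709]
```

View pics/w9.png

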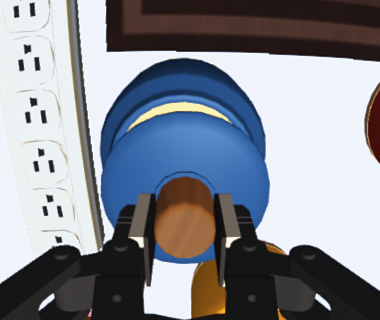

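The blue lid is nearly over the mouth (crop columns 185 and 182), so I'll nudge it 1.5 mm and lower it.

```bash
python3 -m crank '[[[-1,-1.5,10],[0,0,0],0],[[0,0,8],[0,0,0],0],[[0,0,6],[0,0,0],0],[[0,0,4],[0,0,0],0],[[0,0,3],[0,0,0],0],[[0,0,0],[0,0,0],0],[[0,0,0],[0,0,0],0]]'
```

```text
t: 29.9
tool_pos: [0.6269, 0.0195, 0.1451]
orientation: [[1.0, 0.001, 0.0], [0.001, -1.0, -0.0], [0.0, 0.0, -1.0]]
force: [-0.8, -0.4, -2.4]
gripper_width: 0.025
grasp_force: 39.6
```

```bash
python3 -m crank '[[[0,0,1.5],[0,0,0],0],[[0,0,1],[0,0,0],0],[[0,0,0],[0,0,0],0],[[0,0,0],[0,0,0],0]]'; python3 -m crank '[[[0,0,1],[0,0,0],0],[[0,0,0],[0,0,0],0],[[0,0,0],[0,0,0],0]]'
```

```text
t: 30.4
tool_pos: [0.6273, 0.0195, 0.1437]
orientation: [[1.0, 0.001, 0.002], [0.001, -1.0, -0.0], [0.002, 0.0, -1.0]]
force: [-0.1, -0.6, 5.3]
gripper_width: 0.0246
grasp_force: 40.2
t: 30.78
tool_pos: [0.6274, 0.0195, 0.1436]
orientation: [[1.0, 0.001, 0.003], [0.001, -1.0, -0.0], [0.003, 0.0, -1.0]]
force: [-0.8, 0.2, 8.5]
gripper_width: 0.025
grasp_force: 40.5
```

Seated at the expected height. Release and go to the red lid.

```bash
python3 -m crank '[[[0,0,0],[0,0,0],0.45],[[0,0,0],[0,0,0],0.7],[[0,0,0],[0,0,0],1],[[0,0,0],[0,0,0],1],[[0,0,0],[0,0,0],1],[[0,0,-20],[0,0,0],1],[[0,0,-38],[0,0,0],1]]'; python3 -m crank '[[[-29,10.6,0],[0,0,0],1],[[-29,10.6,0],[0,0,0],1],[[-29,10.6,0],[0,0,0],1],[[-29,10.6,0],[0,0,0],1],[[-29,10.6,0],[0,0,0],1],[[-29,10.6,0],[0,0,0],1],[[0,0,0],[0,0,0],1],[[0,0,0],[0,0,0],1]]'
python3 - <<'E'
from h import *
s=ctrl.get_state();c=camera("wrist");cv2.imwrite("pics/w10.png",c["color"][...,::-1])
print(s["tool_pos"],covers(c,s,.1135),wpix(c,s,(.453,-.044,.1455)))
hsv=cv2.cvtColor(c["color"],cv2.COLOR_RGB2HSV);m=cv2.inRange(hsv,(3,90,40),(18,235,190));m[:,:270]=0;m[:,380:]=0;m[:200]=0;m[320:]=0
n,l,st,ce=cv2.connectedComponentsWithStats(m);print([(st[i].tolist(),ce[i].round()) for i in range(1,n) if st[i][4]>300])
E
```

```text
t: 31.65
tool_pos: [0.6261, 0.0196, 0.1992]
orientation: [[1.0, 0.001, -0.003], [0.001, -1.0, 0.0], [-0.003, -0.0, -1.0]]
force: [0.9, 0.0, 1.3]
gripper_width: 0.0853
grasp_force: 0.0
t: 32.65
tool_pos: [0.4534, -0.0442, 0.2006]
orientation: [[1.0, 0.001, 0.002], [0.001, -1.0, -0.0], [0.002, 0.0, -1.0]]
force: [0.9, 0.2, 0.1]
gripper_width: 0.0854
grasp_force: 0.0
[ 0.45342285 -0.04415302  0.20057337] {'blue': (0.6104, 0.0144, 0.0322, 2882.5), 'yellow': (0.627, -0.1977, 0.0405, 3179.5), 'red': (0.4547, -0.0409, 0.0415, 12582.5)} (np.float64(326.12973371529824), np.float64(274.3827682512465))
[([296, 234, 49, 60, 2360], array([320., 264.])), ([270, 272, 110, 37, 466], array([319., 297.]))]
```

View pics/w10.png

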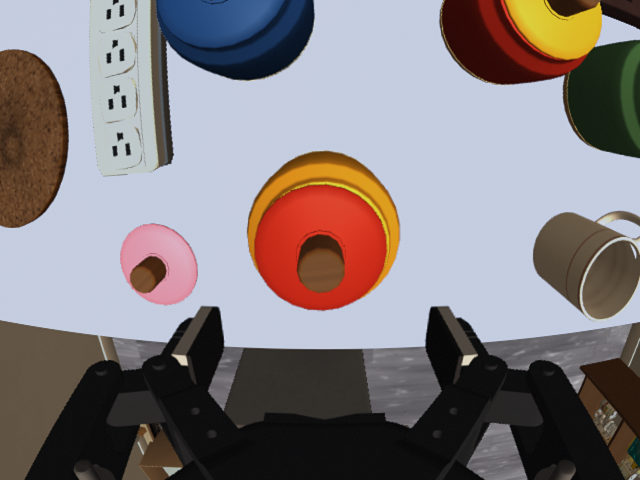

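The red knob top is at (321,271), so shift 3 mm and grip.

```bash
python3 -m crank '[[[1,-3,20],[0,0,0],1],[[0,0,20],[0,0,0],1],[[0,0,22],[0,0,0],1],[[0,0,0],[0,0,0],0.6],[[0,0,0],[0,0,0],0.35],[[0,0,0],[0,0,0],0.25],[[0,0,0],[0,0,0],0],[[0,0,0],[0,0,0],0],[[0,0,0],[0,0,0],0],[[0,0,0],[0,0,0],0],[[0,0,0],[0,0,0],0]]';  python3 -m crank '[[[0,0,-5],[0,0,0],0],[[0,0,-10],[0,0,0],0],[[0,0,-15],[0,0,0],0],[[0,0,-25],[0,0,0],0],[[0,0,-25],[0,0,0],0],[[0,0,-25],[0,0,0],0],[[0,0,-5],[0,0,0],0],[[0,0,0],[0,0,0],0]]'
```

```text
t: 34.08
tool_pos: [0.4543, -0.0413, 0.1384]
orientation: [[1.0, 0.001, 0.002], [0.001, -1.0, -0.0], [0.002, 0.0, -1.0]]
force: [-0.2, -0.3, 5.4]
gripper_width: 0.0253
grasp_force: 39.6
t: 35.08
tool_pos: [0.4539, -0.0412, 0.2473]
orientation: [[1.0, 0.001, 0.0], [0.001, -1.0, -0.0], [0.0, 0.0, -1.0]]
force: [0.2, -0.7, -0.9]
gripper_width: 0.0251
grasp_force: 39.4
```

```bash
python3 -m crank '[[[9.5,-36.4,0],[0,0,0],0],[[9.5,-36.4,0],[0,0,0],0],[[9.5,-36.4,0],[0,0,0],0],[[9.5,-36.4,0],[0,0,0],0],[[9.5,-36.4,0],[0,0,0],0],[[9.5,-36.4,0],[0,0,0],0],[[9.5,-36.4,0],[0,0,0],0],[[9.5,-36.4,0],[0,0,0],0],[[9.5,-36.4,0],[0,0,0],0],[[9.5,-36.4,0],[0,0,0],0],[[0,0,0],[0,0,0],0],[[0,0,0],[0,0,0],0]]'; python3 -m crank '[[[0,0,15],[0,0,0],0],[[0,0,30],[0,0,0],0],[[0,0,30],[0,0,0],0],[[0,0,30],[0,0,0],0],[[0,0,30],[0,0,0],0],[[0,0,25],[0,0,0],0],[[0,0,14],[0,0,0],0],[[0,0,6],[0,0,0],0],[[0,0,0],[0,0,0],0],[[0,0,0],[0,0,0],0]]'
```

```text
t: 36.58
tool_pos: [0.5482, 0.3224, 0.2458]
orientation: [[1.0, 0.001, -0.002], [0.001, -1.0, -0.002], [-0.002, 0.002, -1.0]]
force: [0.2, 0.5, -1.1]
gripper_width: 0.0253
grasp_force: 39.7
t: 37.83
tool_pos: [0.5491, 0.3232, 0.0687]
orientation: [[1.0, 0.001, 0.002], [0.001, -1.0, 0.001], [0.002, -0.001, -1.0]]
force: [0.0, -0.1, -1.3]
gripper_width: 0.0252
grasp_force: 39.7
```

```bash
python3 -m crank '[[[0,0,4],[0,0,0],0],[[0,0,2],[0,0,0],0],[[0,0,1],[0,0,0],0],[[0,0,0],[0,0,0],0],[[0,0,0],[0,0,0],0]]'
```

```text
t: 38.45
tool_pos: [0.5487, 0.3232, 0.062]
orientation: [[1.0, 0.001, 0.001], [0.001, -1.0, 0.001], [0.001, -0.001, -1.0]]
force: [-3.0, -1.3, 5.2]
gripper_width: 0.0252
grasp_force: 40.2
```

Contact. Release and go to the yellow lid at about (0.631, -0.1995).

```bash
python3 -m crank '[[[0,0,0],[0,0,0],0.45],[[0,0,0],[0,0,0],0.7],[[0,0,0],[0,0,0],1],[[0,0,0],[0,0,0],1],[[0,0,0],[0,0,0],1],[[0,0,-20],[0,0,0],1],[[0,0,-40],[0,0,0],1],[[0,0,-40],[0,0,0],1],[[0,0,-38],[0,0,0],1]]'; python3 -m crank '[[[5.5,35,0],[0,0,0],1],[[5.5,35,0],[0,0,0],1],[[5.5,35,0],[0,0,0],1],[[5.5,35,0],[0,0,0],1],[[5.5,35,0],[0,0,0],1],[[5.5,35,0],[0,0,0],1],[[5.5,35,0],[0,0,0],1],[[5.5,35,0],[0,0,0],1],[[5.5,35,0],[0,0,0],1],[[5.5,35,0],[0,0,0],1],[[5.5,35,0],[0,0,0],1],[[5.5,35,0],[0,0,0],1]]';  python3 -m crank '[[[5.5,35,0],[0,0,0],1],[[5.5,35,0],[0,0,0],1],[[5.5,33,0],[0,0,0],1],[[0,0,0],[0,0,0],1],[[0,0,0],[0,0,0],1]]'
python3 - <<'E'
from h import *
s=ctrl.get_state();c=camera("wrist")
print(s["tool_pos"],covers(c,s,.1135))
hsv=cv2.cvtColor(c["color"],cv2.COLOR_RGB2HSV);m=cv2.inRange(hsv,(3,90,40),(18,235,190));m[:,:270]=0;m[:,380:]=0;m[:200]=0;m[320:]=0
n,l,st,ce=cv2.connectedComponentsWithStats(m)
for i in range(1,n):
    if st[i][4]>300: x,y,w,h=st[i][:4];print(st[i],atz(*wray(c,s,x+w/2,y+h-24),.1455))
E
```

```text
t: 39.58
tool_pos: [0.5486, 0.3229, 0.2018]
orientation: [[1.0, 0.001, 0.002], [0.001, -1.0, 0.001], [0.002, -0.001, -1.0]]
force: [0.8, -0.1, -0.8]
gripper_width: 0.0855
grasp_force: 0.0
t: 41.08
tool_pos: [0.6151, -0.0983, 0.2003]
orientation: [[1.0, 0.001, 0.002], [0.001, -1.0, -0.0], [0.002, 0.0, -1.0]]
force: [-0.4, -0.4, 0.4]
gripper_width: 0.0853
grasp_force: 0.0
t: 41.7
tool_pos: [0.6315, -0.1996, 0.1994]
orientation: [[1.0, 0.001, 0.001], [0.001, -1.0, 0.0], [0.001, -0.0, -1.0]]
force: [0.9, -0.2, 1.0]
gripper_width: 0.0855
grasp_force: 0.0
[ 0.63151445 -0.19964326  0.19940129] {'blue': (0.6267, 0.0153, 0.0426, 4274.5), 'yellow': (0.6328, -0.1997, 0.0414, 12775.0), 'red': (0.6395, -0.1981, 0.0469, 2512.0), 'green': (0.6276, -0.2951, 0.0166, 422.0)}
[ 303  236   47   58 2192] [ 0.63409415 -0.19965723  0.1455    ]
```

```bash
python3 -m crank '[[[1.5,0,20],[0,0,0],1],[[0,0,20],[0,0,0],1],[[0,0,21],[0,0,0],1],[[0,0,0],[0,0,0],0.6],[[0,0,0],[0,0,0],0.35],[[0,0,0],[0,0,0],0.25],[[0,0,0],[0,0,0],0],[[0,0,0],[0,0,0],0],[[0,0,0],[0,0,0],0],[[0,0,0],[0,0,0],0],[[0,0,0],[0,0,0],0]]';  python3 -m crank '[[[0,0,-5],[0,0,0],0],[[0,0,-10],[0,0,0],0],[[0,0,-15],[0,0,0],0],[[0,0,-25],[0,0,0],0],[[0,0,-25],[0,0,0],0],[[0,0,-25],[0,0,0],0],[[0,0,-5],[0,0,0],0],[[0,0,0],[0,0,0],0]]'
```

```text
t: 43.12
tool_pos: [0.6334, -0.2004, 0.1387]
orientation: [[1.0, 0.001, 0.002], [0.001, -1.0, -0.001], [0.002, 0.001, -1.0]]
force: [-0.0, 0.1, 6.0]
gripper_width: 0.025
grasp_force: 39.7
t: 44.12
tool_pos: [0.633, -0.2, 0.2474]
orientation: [[1.0, 0.001, 0.0], [0.001, -1.0, -0.0], [0.0, 0.0, -1.0]]
force: [-0.0, -0.0, -2.1]
gripper_width: 0.025
grasp_force: 39.4
```

```bash
python3 -m crank '[[[-25.6,-22.7,0],[0,0,0],0],[[-25.6,-22.7,0],[0,0,0],0],[[-25.6,-22.7,0],[0,0,0],0],[[-25.6,-22.7,0],[0,0,0],0],[[-25.6,-22.7,0],[0,0,0],0],[[-25.6,-22.7,0],[0,0,0],0],[[-25.6,-22.7,0],[0,0,0],0],[[0,0,0],[0,0,0],0],[[0,0,0],[0,0,0],0]]'; python3 -m crank '[[[0,0,15],[0,0,0],0],[[0,0,20],[0,0,0],0],[[0,0,20],[0,0,0],0],[[0,0,15],[0,0,0],0],[[0,0,10],[0,0,0],0],[[0,0,0],[0,0,0],0],[[0,0,0],[0,0,0],0]]'
```

```text
t: 45.25
tool_pos: [0.4536, -0.0415, 0.2464]
orientation: [[1.0, 0.001, -0.001], [0.001, -1.0, -0.0], [-0.001, 0.0, -1.0]]
force: [0.7, 0.2, -1.8]
gripper_width: 0.0251
grasp_force: 39.6
t: 46.12
tool_pos: [0.4539, -0.0413, 0.1681]
orientation: [[1.0, 0.001, 0.001], [0.001, -1.0, -0.0], [0.001, 0.0, -1.0]]
force: [0.4, -0.5, -1.5]
gripper_width: 0.0249
grasp_force: 39.6
```

```bash
python3 -m crank '[[[0,0,10],[0,0,0],0],[[0,0,8],[0,0,0],0],[[0,0,5],[0,0,0],0],[[0,0,3],[0,0,0],0],[[0,0,2],[0,0,0],0],[[0,0,1],[0,0,0],0],[[0,0,0],[0,0,0],0],[[0,0,0],[0,0,0],0]]'
```

```text
t: 47.12
tool_pos: [0.4539, -0.0414, 0.1392]
orientation: [[1.0, 0.001, 0.001], [0.001, -1.0, -0.0], [0.001, 0.0, -1.0]]
force: [-1.5, -0.7, 5.1]
gripper_width: 0.0253
grasp_force: 40.2
```

Seated. Press 1 mm, release, and fetch the red lid.

```bash
python3 -m crank '[[[0,0,1],[0,0,0],0],[[0,0,0],[0,0,0],0],[[0,0,0],[0,0,0],0.45],[[0,0,0],[0,0,0],0.7],[[0,0,0],[0,0,0],1],[[0,0,0],[0,0,0],1],[[0,0,0],[0,0,0],1],[[0,0,-20],[0,0,0],1],[[0,0,-40],[0,0,0],1]]'; python3 -m crank '[[[9.5,-36.4,0],[0,0,0],1],[[9.5,-36.4,0],[0,0,0],1],[[9.5,-36.4,0],[0,0,0],1],[[9.5,-36.4,0],[0,0,0],1],[[9.5,-36.4,0],[0,0,0],1],[[9.5,-36.4,0],[0,0,0],1],[[9.5,-36.4,0],[0,0,0],1],[[9.5,-36.4,0],[0,0,0],1],[[9.5,-36.4,0],[0,0,0],1],[[9.5,-36.4,0],[0,0,0],1],[[0,0,0],[0,0,0],1],[[0,0,0],[0,0,0],1]]'
python3 - <<'E'
from h import *
s=ctrl.get_state();c=camera("wrist")
print(s["tool_pos"],covers(c,s,.036,["red"]))
E
```

```text
t: 48.25
tool_pos: [0.4529, -0.0412, 0.1975]
orientation: [[1.0, 0.001, -0.003], [0.001, -1.0, 0.0], [-0.003, -0.0, -1.0]]
force: [0.4, 0.1, -0.6]
gripper_width: 0.0855
grasp_force: 0.0
t: 49.75
tool_pos: [0.5484, 0.3225, 0.1981]
orientation: [[1.0, 0.001, 0.001], [0.001, -1.0, -0.0], [0.001, 0.0, -1.0]]
force: [0.5, -0.2, 0.2]
gripper_width: 0.0853
grasp_force: 0.0
[0.54844426 0.32248421 0.19814124] {'red': (0.5486, 0.3249, 0.0421, 7816.0)}
```

```bash
python3 -m crank '[[[0,-1.5,20],[0,0,0],1],[[0,0,35],[0,0,0],1],[[0,0,35],[0,0,0],1],[[0,0,25],[0,0,0],1],[[0,0,15],[0,0,0],1],[[0,0,5],[0,0,0],1],[[0,0,0],[0,0,0],0.5],[[0,0,0],[0,0,0],0.35],[[0,0,0],[0,0,0],0.25],[[0,0,0],[0,0,0],0],[[0,0,0],[0,0,0],0],[[0,0,0],[0,0,0],0]]'; python3 -m crank '[[[0,0,0],[0,0,0],0],[[0,0,0],[0,0,0],0],[[0,0,-5],[0,0,0],0],[[0,0,-15],[0,0,0],0],[[0,0,-25],[0,0,0],0],[[0,0,-35],[0,0,0],0],[[0,0,-35],[0,0,0],0],[[0,0,-35],[0,0,0],0],[[0,0,-32],[0,0,0],0],[[0,0,-5],[0,0,0],0],[[0,0,0],[0,0,0],0],[[0,0,0],[0,0,0],0]]'
```

```text
t: 51.3
tool_pos: [0.5488, 0.3245, 0.0634]
orientation: [[1.0, 0.001, 0.002], [0.001, -1.0, 0.001], [0.002, -0.001, -1.0]]
force: [-0.4, -1.1, 5.8]
gripper_width: 0.0252
grasp_force: 39.5
t: 52.8
tool_pos: [0.5479, 0.324, 0.2469]
orientation: [[1.0, 0.001, -0.003], [0.001, -1.0, -0.002], [-0.003, 0.002, -1.0]]
force: [0.5, 0.2, -1.8]
gripper_width: 0.0248
grasp_force: 39.4
```

```bash
python3 -m crank '[[[5.7,34.9,0],[0,0,0],0],[[5.7,34.9,0],[0,0,0],0],[[5.7,34.9,0],[0,0,0],0],[[5.7,34.9,0],[0,0,0],0],[[5.7,34.9,0],[0,0,0],0],[[5.7,34.9,0],[0,0,0],0],[[5.7,34.9,0],[0,0,0],0],[[5.7,34.9,0],[0,0,0],0],[[5.7,34.9,0],[0,0,0],0],[[5.7,34.9,0],[0,0,0],0],[[5.7,34.9,0],[0,0,0],0],[[5.7,34.9,0],[0,0,0],0]]'; python3 -m crank '[[[5.7,34.9,0],[0,0,0],0],[[5.7,34.9,0],[0,0,0],0],[[5.2,34.9,0],[0,0,0],0],[[0,0,0],[0,0,0],0],[[0,0,0],[0,0,0],0],[[0,0,15],[0,0,0],0],[[0,0,20],[0,0,0],0],[[0,0,20],[0,0,0],0],[[0,0,15],[0,0,0],0],[[0,0,5],[0,0,0],0],[[0,0,0],[0,0,0],0],[[0,0,0],[0,0,0],0]]'
```

```text
t: 54.3
tool_pos: [0.6167, -0.0955, 0.2473]
orientation: [[1.0, 0.001, -0.003], [0.001, -1.0, 0.001], [-0.003, -0.001, -1.0]]
force: [0.2, -0.5, -2.2]
gripper_width: 0.0255
grasp_force: 39.5
t: 55.8
tool_pos: [0.6341, -0.1993, 0.1754]
orientation: [[1.0, 0.001, 0.002], [0.001, -1.0, -0.001], [0.002, 0.001, -1.0]]
force: [0.3, 0.9, -1.2]
gripper_width: 0.025
grasp_force: 39.6
```

```bash
python3 -m crank '[[[-0.5,0,12],[0,0,0],0],[[0,0,9],[0,0,0],0],[[0,0,6],[0,0,0],0],[[0,0,4],[0,0,0],0],[[0,0,2],[0,0,0],0],[[0,0,1.5],[0,0,0],0],[[0,0,0],[0,0,0],0],[[0,0,0],[0,0,0],0]]'
```

```text
t: 56.8
tool_pos: [0.6332, -0.1992, 0.1405]
orientation: [[1.0, 0.001, 0.0], [0.001, -1.0, -0.0], [0.0, 0.0, -1.0]]
force: [-2.7, -0.6, 2.5]
gripper_width: 0.0251
grasp_force: 39.9
```

Seated at the expected height. Press 1 mm, release, then back off up and away for a final look.

```bash
python3 -m crank '[[[0,0,1],[0,0,0],0],[[0,0,0],[0,0,0],0],[[0,0,0],[0,0,0],0.45],[[0,0,0],[0,0,0],0.7],[[0,0,0],[0,0,0],1],[[0,0,0],[0,0,0],1],[[0,0,0],[0,0,0],1],[[0,0,-20],[0,0,0],1],[[0,0,-40],[0,0,0],1],[[0,0,-50],[0,0,0],1],[[0,0,-50],[0,0,0],1]]'; python3 -m crank '[[[-30,0,0],[0,0,0],1],[[-30,0,0],[0,0,0],1],[[-30,0,0],[0,0,0],1],[[0,0,0],[0,0,0],1],[[0,0,0],[0,0,0],1]]'
python3 - <<'E'
from h import *
s=ctrl.get_state();c=camera("wrist")
print(s["tool_pos"],covers(c,s,.1135))
b=camera("side")["color"][220:370,240:420];a=c["color"][:360]
b=cv2.resize(b,(432,360),interpolation=2)
v=cv2.resize(a,(368,207));v=np.vstack([v,np.zeros((153,368,3),np.uint8)])
cv2.imwrite("pics/fin.png",np.hstack([v,b])[...,::-1])
E
```

```text
t: 58.18
tool_pos: [0.6329, -0.199, 0.3022]
orientation: [[1.0, 0.001, 0.002], [0.001, -1.0, -0.001], [0.002, 0.001, -1.0]]
force: [0.3, -0.1, 0.2]
gripper_width: 0.0853
grasp_force: 0.0
t: 58.8
tool_pos: [0.5436, -0.1992, 0.3001]
orientation: [[1.0, 0.001, 0.002], [0.001, -1.0, -0.001], [0.002, 0.001, -1.0]]
force: [0.3, -1.2, 1.1]
gripper_width: 0.0849
grasp_force: 0.0
[ 0.54361218 -0.19923251  0.30005879] {'blue': (0.6246, 0.0164, 0.0409, 3070.5), 'yellow': (0.4548, -0.0424, 0.0421, 2536.5), 'red': (0.633, -0.2013, 0.0453, 8027.0), 'green': (0.5837, -0.3288, 0.0426, 1509.5)}
```

View pics/fin.png

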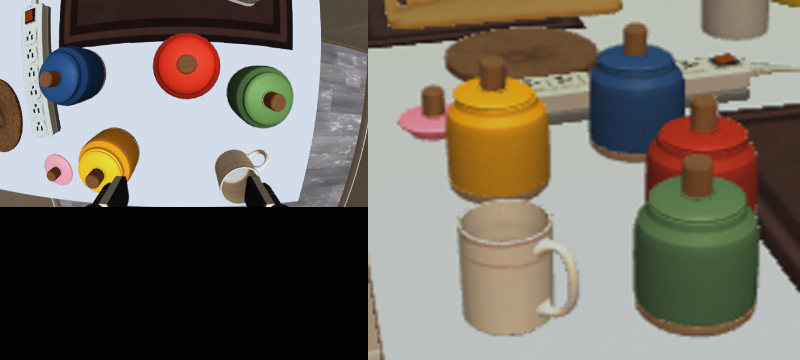

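All four lids sit level on the canisters of their own colour: blue, red and green in a row, and yellow in front. The mug hasn't moved and the trivet is empty. Handing in.

```bash
python3 -c "
from workcell import ctrl
print(ctrl.hand_in())"
```

```text
the job is handed in; nothing more can be done
None
```

The job is handed in at about 59 s on the robot's clock: in the final pictures all four lids sit level on the canisters of their own colour and the mug looks unmoved; the hand-in returned no verdict.

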